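Free the shaker's transit bolt with the hook rod

ROBOT

A 7-joint arm with a two-finger parallel gripper is mounted at the origin on the work surface. World frame = base frame: x ahead of the robot, y to its left, z up, the work surface at z = 0. Lengths are in m, angles in rad, forces in N, time in s.
With the tool pointing down it reaches from about 0.425 to 0.875 m from the base axis. Payload 9.9 kg.
Tool frame: the origin (TCP) lies midway between the tips of the shut fingers; the grasp point (between the pads) lies 19 mm behind it; z points along the fingers, y is the line along which they close (so a half turn about z gives the same grasp; the last joint's range is limited). The gripper opens to 85 mm and grips with 20 to 120 N. Pads are 22 mm wide; open, the fingers measure 114 mm over their backs; the gripper's body (76 mm by 85 mm) begins 54 mm behind the grasp point. The pads swing forward as they close: fully open they stand 13 mm farther back than shut.
Start: joints at [-1.23, 0.576, 0.025, 1.437, -0.015, 1.129, -0.057], TCP at [0.278, 0.615, 0.231] pointing down, gripper open.
Joint ranges: [-2.76, 2.76], [-0.34, 2.15], [-1.52, 1.57], [0.19, 2.46], [-1.09, 4.23], [0.17, 1.99], [-2.82, 2.82]. Speed limits (rad/s): [2.22, 2.22, 3.01, 3.01, 3.14, 3.14, 3.14].

INTERFACE

Orientations are given as a 3x3 rotation matrix whose columns are the frame's x, y, z axes.
In Python, from workcell import monitor, snapshot, hand_in, look_for, mark_of gives the robot as it stands.
- The arm moves only by the shell command python3 -m jog 'ROWS' [FORCE]. ROWS is JSON, a list that holds one entry, the list of rows, each a list of 7 numbers: the shift along the tool's x, y, z in mm, then the turn, a rotation vector about the tool's x, y, z in rad, then the opening, from 0 (shut) to 1 (fully open). In form: [[[tx, ty, tz, rx, ry, rz, gripper], ...]]. A call has 1 to 5 rows; each row shifts and turns the commanded pose from where the row before left it, along the tool's axes as they then stand; what a row does not reach is not made up. A row lasts 1/8 s, in which the tool goes at most 62.5 mm and 10.7 degrees, less where a joint would pass 70% of its speed; a pose out of reach is approached as far as the arm can. A call is refused whole if a number of a shift passes 62.5 or a number of a turn 0.188, either way. A call with a gripper value outside its range is refused whole. The fingers move at their own pace and stop on an object; FORCE is the grip in N (left out, the last holds). Time passes only in rows, so rows that do not move let the fingers close. It gives the time, the measured TCP pose, the force, the opening and the grip force at its end, in the units of the state.
- monitor.sense(): the state, without advancing time (a new reading comes with each control period).
- snapshot(name): name is "side" or "top"; returns a dict with "frame" (420x560x3 uint8, red, green, blue), "K" (3x3 intrinsics, pixels), "k1" (the pictures are not rectified: a ray, as slopes to the right and down, at radius r is drawn at 1 + k1 r^2 times it, then the intrinsics apply), "world_to_cam" (4x4, takes a point from world to camera coordinates). Camera axes: x right, y up, looking along -z (the intrinsics and any distortion apply to the point x, -y, -z); pixel columns grow to the right and rows downward; lengths in m; the calibration is good to about 2 mm. A picture is of the moment at which its call begins. There is no depth.
- hand_in(): hands the job in; it is judged then, once.
Trained networks look in the newest picture that a camera, given by its name, has taken for a name from the list of things; names that differ only in an ending like _2 or _b are one class to them, and where a whole thing is asked for, a point or a joint stands for the part that bears it (a point fixed in the world has none). Each returns a list of dicts, best first, with "p" (0 to 1); they miss things now and then, are a little off and sometimes report something else, mostly with a low value. They report only what shows in the picture. A call takes as long as a camera call.
- look_for(camera, thing): "position" ([column, row] in pixels, amid what is visible of it).
- mark_of(camera, thing): "position" ([column, row] in pixels: a listed point, or the origin of a listed thing).
The state is a dict: "t": time; "joints": joint angles; "qvel": joint speeds; "joint_torque": joint torques, N m; "ee_pos": TCP position; "ee_rot": TCP orientation; "contact_force": force on the tool from outside, world axes, zero at the start; "torque": the same for the moment, N m; "opening": opening from 0.0 (shut) to 1.0 (fully open); "gripper_force": force on a finger pad.
Only numpy, scipy, OpenCV 4.12 (cv2) and the standard library are available. Lean on these libraries where they do the work, as an engineer would, in place of code of your own. Each camera call takes 0.05 s, during which the arm holds its last target. There are 200 camera calls.

TASK

Take the hook rod from its rack, reach it in under the shaker's clear splash guard, hook the red pin of the transit bolt and slide the bolt out towards the open front until it meets its rubber stop; finish with a firm but measured pull of about 17 newtons held there for half a second (never above 25 newtons), so the bolt is fully drawn. Work only with the rod inside the guard, do not knock the guard, leave the other things on the bench where they are, and lay the rod back in its rack, hook down, as you found it.

Things in the scene. Friction and masses are not known exactly. Their poses are not given: they have to be found in the camera images.
- rod: hook rod, about 0.18 kg, balanced at its origin (on the axis, where to grip). x to the hook, z up. Blue handle 16 wide, 20 high, from 85 behind to 40 ahead of the origin; steel bar 8 x 8 on to 216 ahead; there a flat bill bent down, 26 wide, 6 thick, tip 28 below the axis, its pulling face 210 ahead. In the rack the axis is level, 55 above the bench
- hook (a point): lower edge of the bill's pulling face on the rod: at 210, 0, -28 in the rod's frame
- rack: lime-green rack fixed to the bench, base 250 x 90 x 8; fork blocks 12 long at 65 behind and 110 ahead of the origin. Rear: floor 45 high, 34 between cheeks 65 high; front: floor 51 high, 26 between cheeks 71 high. Origin at the underside on the bench; x is the rod's direction. Rod at rest: at 0, 0, 55 in this frame, same yaw
- shaker: orbital shaker fixed to the bench, 280 deep (x), 240 wide (y), base 30 high, under a clear guard of 4 mm walls: sides, back, roof (underside 130, top 134 above the bench), open only at its front (x = -140): mouth 232 wide, 100 high. Origin: middle of the underside; front faces its -x. From x = 40 back: platform 14 above the base, with three flasks
- bolt: transit bolt: yellow bar 24 wide, top 40 above the bench, from 26 in front of to 70 behind a red upright pin, 10 across, 22 tall. Origin: pin's foot; axes as the shaker's. Slides along the shaker's x at y = 0: -30 shut (may start up to 12 drawn), -75 fully drawn, at a stiff rubber stop yielding about 0.2 mm per newton. Friction about 5 N; stays where left
- bottle: glass bottle with blue cap, 60 across, 130 tall; not to be disturbed; origin under its centre
- tube_box: open orange tube box 120 x 70 x 50; not to be disturbed; origin under its centre
- beaker: glass beaker 68 across, 85 tall; not to be disturbed; origin under its centre

How it is judged:
On the way, in this order (a step that is already met when the one before it is completed fails the run):
1. the rod is lifted clear of its rack (30 mm up) (height (world z) of rod above 0.085 m), for 0.1 s.
2. the rod holds the bolt against its rubber stop with more than 11 N for 0.3 s (x of bolt in the frame of shaker below -0.0745 m and contact force between rod and bolt above 11 N), for 0.3 s.
At the end, for the whole second after the job is handed in: The bolt is drawn to within 3 mm of its stop; the rod lies still and released in the forks of its rack, hook end as found and bill down (within 25 mm along and across, axis 50 to 60 mm above the bench, within 10 degrees) (x of bolt in the frame of shaker below -0.072 m and horizontal distance between rod and rack below 0.025 m and height (world z) of rod between 0.05 and 0.06 m and angle between the x axis of rod and the x axis of rack, either way round below 0.17 rad and x of hook in the frame of rack above 0.15 m and angle between rod's own z axis and vertical below 0.17 rad and linear speed of rod below 0.02 m/s); the robot touches nothing.
It fails at once if the rod pulls, presses or knocks on the bolt, shaker or guard with more than 25 N (contact force between rod and shaker above 25 N).
It fails at once if the robot itself touches the bolt (contact force between any of the fingers, the arm and bolt above 0.5 N).
It fails at once if the robot itself knocks the shaker or its guard with more than 5 N (contact force between any of the fingers, the arm and shaker above 5 N).
It fails at once if the bottle, tube box or beaker is moved by more than 20 mm or tipped (distance of any of bottle, tube_box, beaker from where it was at the start of the episode above 0.02 m or angle between any of bottle, tube_box, beaker's own z axis and vertical above 0.4 rad).
It also fails if it takes over 72 s, if anything falls off the work surface, if the arm or the gripper's body presses on something with over 40 N, if the wrist force passes 120 N, or if a joint passes its speed limit or range.

## Working session

There is one attempt and no reset: what is moved stays moved. The work goes in short steps, Python scripts to look and compute and a shell command to move; the robot and the scene stay as the last step left them, time stands still between calls to the robot, and variables do not carry over. Pictures are saved under pics/ and viewed, at most 10 in all, crops included, and the job is handed in when it is done.

```bash
mkdir -p pics; ls; cat > h.py <<'E'
import numpy as np, cv2
from workcell import monitor, snapshot, hand_in, look_for, mark_of
def ray(s,px):
    K=np.array(s["K"]);k=s["k1"];d=np.array([(px[0]-K[0,2])/K[0,0],(px[1]-K[1,2])/K[1,1]]);u=d.copy()
    for _ in range(30): u=d/(1+k*(u@u))
    W=np.array(s["world_to_cam"]);R=W[:3,:3];c=-R.T@W[:3,3]
    return c,R.T@np.array([u[0],-u[1],-1])
def atz(s,px,z):
    c,d=ray(s,px);return c+d*(z-c[2])/d[2]
def proj(s,p):
    W=np.array(s["world_to_cam"]);q=W[:3,:3]@np.array(p)+W[:3,3];u=np.array([q[0],-q[1]])/-q[2]
    u=u*(1+s["k1"]*(u@u));K=np.array(s["K"]);return np.array([K[0,0]*u[0]+K[0,2],K[1,1]*u[1]+K[1,2]])
E
python3 - <<'E'
from h import *
np.set_printoptions(precision=4,suppress=True)
for cam in("side","top"):
    s=snapshot(cam);cv2.imwrite(f"pics/{cam}0.png",s["frame"][:,:,::-1])
    W=np.array(s["world_to_cam"]);print(cam,-W[:3,:3].T@W[:3,3])
    for n,z in(("rod",.055),("hook",.027),("rack",0),("shaker",0),("bolt",.04),("bottle",0),("tube_box",0),("beaker",0)):
        for m in mark_of(cam,n)[:2]: print(n,round(m["p"],2),np.round(m["position"],1),atz(s,m["position"],z))
st=monitor.sense();print({k:np.round(v,3) for k,v in st.items()})
E
```

```text
pics
side [ 0.2617 -0.9843  0.9395]
rod 0.77 [295.1 274.3] [ 0.5124 -0.2997  0.055 ]
hook 0.78 [338.6 238. ] [ 0.6768 -0.1899  0.027 ]
hook 0.73 [198.3 155.9] [0.3651 0.3086 0.027 ]
rack 0.77 [292.9 287.1] [ 0.5093 -0.2959 -0.    ]
shaker 0.67 [283.7 161.7] [0.6464 0.2277 0.    ]
bolt 0.55 [275.9 160. ] [0.6079 0.1925 0.04  ]
bottle 0.61 [354.2 229.9] [ 0.7455 -0.1492  0.    ]
tube_box 0.76 [365.9 341.7] [ 0.6231 -0.5002  0.    ]
tube_box 0.2 [279.6 159.7] [0.6361 0.2429 0.    ]
beaker 0.74 [199.7 155. ] [0.3737 0.3508 0.    ]
top [ 0.2028 -0.0618  1.8343]
rod 0.54 [353.2 223.1] [ 0.5232 -0.2957  0.055 ]
hook 0.78 [312.6 177.6] [ 0.6868 -0.1612  0.027 ]
rack 0.63 [352.5 226.2] [ 0.5222 -0.3003  0.    ]
shaker 0.56 [198.9 192.6] [0.636  0.2349 0.    ]
bottle 0.59 [307.7 166.4] [ 0.7347 -0.1455  0.    ]
tube_box 0.71 [408.5 197. ] [ 0.6276 -0.4977  0.    ]
beaker 0.57 [162.2 270.7] [0.3618 0.3491 0.    ]
{'t': np.float64(0.9), 'joints': array([-1.23 ,  0.576,  0.025,  1.437, -0.015,  1.129, -0.057]), 'qvel': array([-0.   ,  0.001,  0.001,  0.   , -0.001,  0.001,  0.001]), 'joint_torque': array([  0.   , -76.547,   2.249, -28.631,   0.015,   0.003,  -0.   ]), 'ee_pos': array([0.278, 0.615, 0.231]), 'ee_rot': array([[-0.911,  0.412,  0.   ],
       [ 0.412,  0.911,  0.   ],
       [-0.   ,  0.   , -1.   ]]), 'contact_force': array([-0.219,  1.112,  0.065]), 'torque': array([0.009, 0.003, 0.045]), 'gripper_force': np.float64(0.0), 'opening': np.float64(1.001)}
```

```bash
python3 - <<'E'
import cv2
a=cv2.imread("pics/top0.png");cv2.imwrite("pics/topc.png",cv2.resize(a[120:300,110:440],None,fx=2.4,fy=2.4,interpolation=cv2.INTER_CUBIC))
a=cv2.imread("pics/side0.png");cv2.imwrite("pics/sidec.png",cv2.resize(a[90:370,150:420],None,fx=2.1,fy=2.1,interpolation=cv2.INTER_CUBIC))
E
```

```text
(no output)
```

View pics/topc.png

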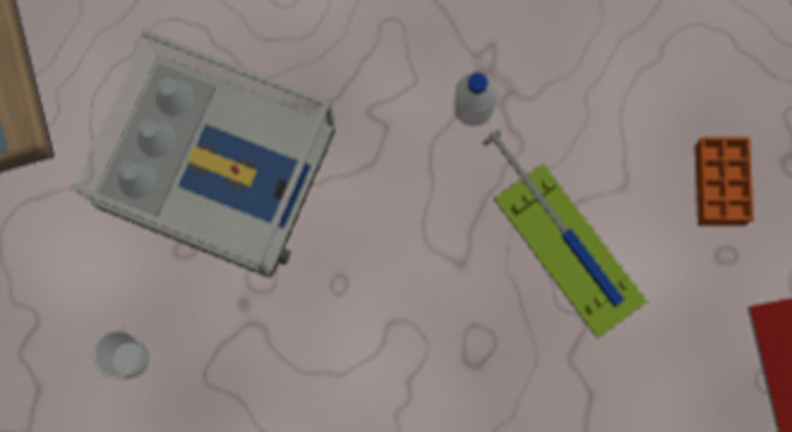

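View pics/sidec.png

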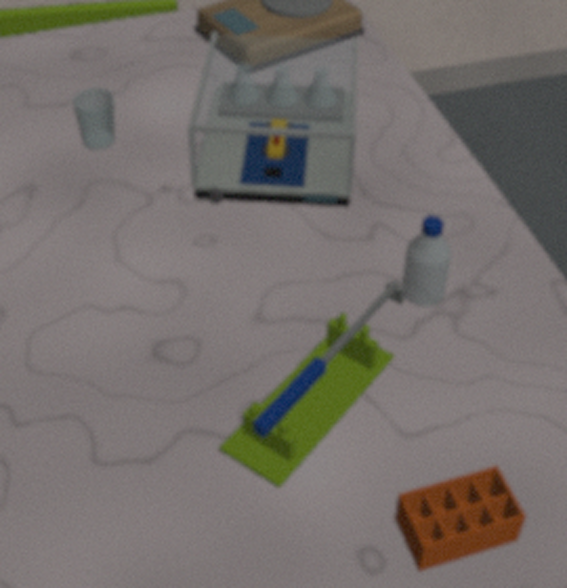

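The top view shows the shaker at left with its mouth facing right and down, the pin at crop (236,169), and the rack in the middle with the rod pointing up-left to a bill at (492,138) near the bottle at (475,100). The side view shows the mouth facing the camera, with front bottom corners at crop (197,197) and (349,202).

```bash
cat > fit.py <<'E'
from h import *
from scipy.optimize import least_squares
np.set_printoptions(precision=4,suppress=True)
S={c:snapshot(c) for c in("side","top")}
def masks(f):
    h=cv2.cvtColor(f,cv2.COLOR_RGB2HSV).astype(int);H,s,v=h[...,0],h[...,1],h[...,2]
    return dict(green=(H>30)&(H<50)&(s>120),yellow=(H>18)&(H<29)&(s>110)&(v>90),red=((H<7)|(H>172))&(s>110),blue=(H>105)&(H<125)&(s>110))
for c,s in S.items():
    m=masks(s["frame"])
    for n,x in m.items():
        k,l,st,ce=cv2.connectedComponentsWithStats(x.astype(np.uint8))
        for i in range(1,k):
            if st[i,4]>3 : 
                z={"green":.008,"yellow":.04,"red":.055,"blue":.06}[n]
                ys,xs=np.where(l==i);P=np.array([atz(s,p,z)[:2] for p in zip(xs,ys)])
                ev,V=np.linalg.eigh(np.cov(P.T)+1e-12*np.eye(2));L=np.ptp(P@V[:,1])
                print(c,n,st[i,4],ce[i].round(1),atz(s,ce[i],z)[:2],"yaw",np.degrees(np.arctan2(*V[::-1,1])).round(1)%180,"L",L.round(3))
# silhouette fit of rack base: corner clicks
T=lambda p:(p[0]/2.4+110,p[1]/2.4+120); D=lambda p:(p[0]/2.1+150,p[1]/2.1+90)
cl=lambda cam,p:(T if cam=="top" else D)(p)
def fit(pts,x0):
    def f(q):
        r=[]
        for cam,p,o in pts:
            c,s_=np.cos(q[2]),np.sin(q[2]);w=[q[0]+c*o[0]-s_*o[1],q[1]+s_*o[0]+c*o[1],o[2]]
            r+=list(proj(S[cam],w)-cl(cam,p))
        return np.array(r)
    o=least_squares(f,x0,loss="soft_l1");print(o.x,np.degrees(o.x[2]),"res",f(o.x).round(1));return o.x
print("rack");fit([("top",(543,165),(.125,-.045,.008)) if 0 else ("top",(543,165),(.1475,-.045,.008))]*0+[
 ("side",(220,449),(-.1025,.045,.008)),("side",(280,486),(-.1025,-.045,.008)),("side",(392,353),(.1475,-.045,.008)),
 ("top",(599,336),(-.1025,.045,.008)),("top",(646,301),(-.1025,-.045,.008)),("top",(543,165),(.1475,-.045,.008)),("top",(495,199),(.1475,.045,.008))],[.52,-.3,.65])
print("shaker");fit([("side",(197,197),(-.14,.12,0)),("side",(349,202),(-.14,-.12,0)),("side",(193,130),(-.14,.12,.134)),("side",(355,138),(-.14,-.12,.134)),
 ("top",(330,107),(-.14,-.12,.134)),("top",(268,270),(-.14,.12,.0)),("top",(145,37),(.14,-.12,.134)),("top",(80,190),(.14,.12,.134))],[.64,.235,1.2])
for c,box in(("side",(95,150,75,100)),("top",(130,145,85,105))):
    a=S[c]["frame"][box[0]:box[0]+box[3],box[1]+(75 if c=="side" else 0):box[1]+(75 if c=="side" else 0)+box[3],::-1]
    cv2.imwrite(f"pics/{c}z.png",cv2.resize(a,None,fx=5,fy=5,interpolation=cv2.INTER_CUBIC))
E
python3 fit.py
```

```text
side green 716 [184.6  96.7] [0.3777 0.7818] yaw 175.4 L 0.363
side green 261 [101.9 109.4] [0.0307 0.7849] yaw 174.2 L 0.108
side green 2036 [297.1 283.7] [ 0.521  -0.2945] yaw 36.19999999999999 L 0.268
side yellow 17 [282.4 148.1] [0.6489 0.2528] yaw 146.2 L 0.02
side yellow 57 [281.3 160.1] [0.6249 0.187 ] yaw 67.6 L 0.052
side red 2853 [277.5 404. ] [ 0.3745 -0.6082] yaw 172.3 L 0.222
side blue 433 [280.2 167.5] [0.6021 0.124 ] yaw 69.1 L 0.115
side blue 58 [355.6 197.4] [ 0.7737 -0.0785] yaw 64.8 L 0.034
side blue 304 [287.3 278.7] [ 0.4884 -0.3114] yaw 36.900000000000006 L 0.129
top green 1461 [346.5 224.1] [ 0.5279 -0.2787] yaw 35.80000000000001 L 0.247
top green 3096 [ 24.4 236.7] [0.4722 0.832 ] yaw 17.5 L 0.291
top green 2406 [ 16.8 381.2] [-0.0085  0.8102] yaw 178.0 L 0.238
top yellow 176 [201.7 188.8] [0.6401 0.2193] yaw 68.4 L 0.094
top red 4 [207.5 190. ] [0.6323 0.1971] yaw 32.69999999999999 L 0.008
top red 2712 [450.5 273.7] [ 0.3568 -0.6148] yaw 11.5 L 0.203
top red 5 [492.2 381. ] [ 0.0158 -0.7329] yaw 121.7 L 0.007
top red 5 [516.8 386.2] [-0.0001 -0.8112] yaw 148.1 L 0.012
top red 7 [495.9 411.4] [-0.0772 -0.7393] yaw 86.7 L 0.016
top blue 49 [308.6 154.2] [ 0.7607 -0.1456] yaw 156.7 L 0.027
top blue 712 [210.7 192.9] [0.6211 0.1851] yaw 70.4 L 0.139
top blue 43 [232.1 201.1] [0.5933 0.1118] yaw 158.4 L 0.09
top blue 155 [356.6 231.1] [ 0.4955 -0.3058] yaw 36.30000000000001 L 0.122
rack
[ 0.5092 -0.2965  0.6449] 36.95187591209235 res [-0.4 -0.6  0.5 -0.   1.   0.2  0.2  1.3  1.3  0.3 -0.3 -0.4 -0.9  0.4]
shaker
[0.6433 0.2307 1.2028] 68.91283734570233 res [-1.1  1.4  0.6  2.8 -1.3 -0.6  0.3 -0.7  0.3 -1.4  2.   4.2 -0.6 -2.1
 -3.6 -0.3]
```

```bash
cat > rows.py <<'E'
# usage: rows.py N x y z yaw_of_tool_x_deg [x y z of start, yaw] : tool-down rows for a straight line in N rows
import sys,numpy as np
from workcell import monitor
a=list(map(float,sys.argv[1:]));n=int(a[0]);s=monitor.sense();R=np.array(s["ee_rot"])
p=np.array(a[5:8]) if len(a)>5 else np.array(s["ee_pos"]);yw=np.radians(a[8]) if len(a)>5 else np.arctan2(R[1,0],R[0,0])
t=np.array(a[1:4]);d=np.radians(a[4])-yw;d=(d+np.pi)%(2*np.pi)-np.pi
print("tilt",np.round(R[2],4),"pos",np.round(p,4),"yaw",np.degrees(yw).round(2),"t",s["t"])
for i in range(n):
    c,s_=np.cos(yw+d*i/n),np.sin(yw+d*i/n);w=(t-p)/n*1e3
    print(np.round([c*w[0]+s_*w[1],s_*w[0]-c*w[1],-w[2]],1).tolist(),"rz",round(-d/n,4))
E
python3 rows.py 10 .47 .15 .2 80; python3 rows.py 10 .51 -.2955 .16 36.8 .47 .15 .2 80
```

```text
tilt [ 0. -0. -1.] pos [0.2782 0.615  0.2313] yaw 155.67 t 1.0
[-36.6, -34.5, 3.1] rz 0.1321
[-40.9, -29.3, 3.1] rz 0.1321
[-44.4, -23.7, 3.1] rz 0.1321
[-47.1, -17.7, 3.1] rz 0.1321
[-49.0, -11.3, 3.1] rz 0.1321
[-50.1, -4.7, 3.1] rz 0.1321
[-50.3, 1.9, 3.1] rz 0.1321
[-49.6, 8.5, 3.1] rz 0.1321
[-48.0, 14.9, 3.1] rz 0.1321
[-45.6, 21.1, 3.1] rz 0.1321
tilt [ 0. -0. -1.] pos [0.47 0.15 0.2 ] yaw 80.0 t 1.0
[-43.2, 11.7, 4.0] rz 0.0754
[-42.2, 14.9, 4.0] rz 0.0754
[-40.9, 18.0, 4.0] rz 0.0754
[-39.5, 21.1, 4.0] rz 0.0754
[-37.8, 24.0, 4.0] rz 0.0754
[-35.8, 26.8, 4.0] rz 0.0754
[-33.7, 29.4, 4.0] rz 0.0754
[-31.4, 31.8, 4.0] rz 0.0754
[-28.9, 34.1, 4.0] rz 0.0754
[-26.3, 36.2, 4.0] rz 0.0754
```

```bash
python3 -m jog '[[[-36.6,-34.5,3,0,0,0.132,1],[-41,-29.3,3,0,0,0.132,1],[-44.4,-23.7,3,0,0,0.132,1],[-47,-17.7,3,0,0,0.132,1],[-49,-11.3,3,0,0,0.132,1]]]' && python3 -m jog '[[[-50,-4.7,3,0,0,0.132,1],[-50.3,1.9,3,0,0,0.132,1],[-49.6,8.5,3,0,0,0.132,1],[-48,15,3,0,0,0.132,1],[-45.6,21,3,0,0,0.132,1]]]' && python3 -m jog '[[[-43.2,11.7,4,0,0,0.075,1],[-42,15,4,0,0,0.075,1],[-41,18,4,0,0,0.075,1],[-39.5,21,4,0,0,0.075,1],[-37.8,24,4,0,0,0.075,1]]]' && python3 -m jog '[[[-35.8,26.8,4,0,0,0.075,1],[-33.7,29.4,4,0,0,0.075,1],[-31.4,31.8,4,0,0,0.075,1],[-29,34,4,0,0,0.075,1],[-26,36,4,0,0,0.075,1]]]' && python3 -m jog '[[[0,0,0,0,0,0,1]]]'
python3 rows.py 4 .51 -.2955 .036 36.8
```

```text
t: 1.62
ee_pos: [0.3747, 0.381, 0.2165]
ee_rot: [[-0.463, 0.886, 0.0], [0.886, 0.463, 0.001], [0.0, 0.001, -1.0]]
contact_force: [0.1, 0.3, 0.9]
opening: 1.002
gripper_force: 0.0
t: 2.25
ee_pos: [0.4707, 0.1488, 0.2015]
ee_rot: [[0.177, 0.984, 0.001], [0.984, -0.177, 0.0], [0.001, 0.001, -1.0]]
contact_force: [0.2, 0.2, 0.4]
opening: 1.004
gripper_force: 0.0
t: 2.88
ee_pos: [0.4907, -0.0739, 0.1814]
ee_rot: [[0.524, 0.852, 0.001], [0.852, -0.524, 0.0], [0.001, 0.001, -1.0]]
contact_force: [0.3, 0.5, -0.3]
opening: 1.001
gripper_force: 0.0
t: 3.5
ee_pos: [0.5115, -0.2962, 0.1613]
ee_rot: [[0.799, 0.601, 0.0], [0.601, -0.799, 0.0], [0.0, 0.0, -1.0]]
contact_force: [2.3, 0.2, -0.4]
opening: 1.0
gripper_force: 0.0
t: 3.62
ee_pos: [0.5104, -0.2987, 0.1612]
ee_rot: [[0.801, 0.598, -0.0], [0.598, -0.801, -0.003], [-0.002, 0.002, -1.0]]
contact_force: [0.4, 0.9, 0.7]
opening: 0.999
gripper_force: 0.0
tilt [-0.0017  0.0019 -1.    ] pos [ 0.5104 -0.2987  0.1612] yaw 36.75 t 3.625
[0.4, -0.7, 31.3] rz -0.0002
[0.4, -0.7, 31.3] rz -0.0002
[0.4, -0.7, 31.3] rz -0.0002
[0.4, -0.7, 31.3] rz -0.0002
```

```bash
python3 -m jog '[[[0.4,-0.7,31,0,0,0,1],[0.4,-0.7,31,0,0,0,1],[0.4,-0.7,31,0,0,0,1],[0.4,-0.7,31,0,0,0,1],[0,0,0,0,0,0,1]]]' && python3 - <<'E'
from h import *
s=snapshot("side");a=s["frame"][210:330,220:380,::-1];cv2.imwrite("pics/g1.png",cv2.resize(a,None,fx=4,fy=4,interpolation=cv2.INTER_CUBIC))
E
```

```text
t: 4.25
ee_pos: [0.5099, -0.2898, 0.0357]
ee_rot: [[0.797, 0.604, -0.003], [0.604, -0.797, 0.002], [-0.001, -0.004, -1.0]]
contact_force: [-0.6, -1.0, 0.5]
opening: 0.999
gripper_force: 0.0
```

View pics/g1.png

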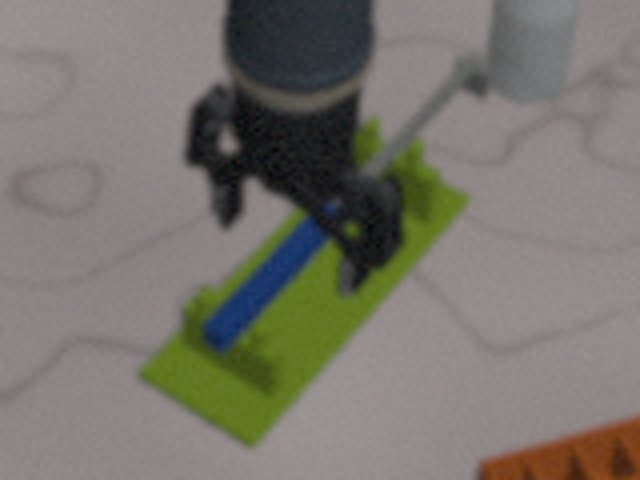

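The fingers straddle the blue handle inside the rack, clear of the forks, and the bill is just left of the bottle. Closing.

```bash
python3 -m jog '[[[0,0,0,0,0,0,0],[0,0,0,0,0,0,0],[0,0,0,0,0,0,0],[0,0,0,0,0,0,0],[0,0,0,0,0,0,0]]]' 110 && python3 -m jog '[[[0,0,0,0,0,0,0],[0,0,0,0,0,0,0],[0,0,0,0,0,0,0]]]'; python3 rows.py 1 .51 -.2955 .036 36.8
```

```text
t: 4.92
ee_pos: [0.5112, -0.2918, 0.0381]
ee_rot: [[0.798, 0.603, 0.001], [0.603, -0.798, -0.0], [0.001, 0.001, -1.0]]
contact_force: [-0.4, 0.8, 6.6]
opening: 0.167
gripper_force: 107.4
t: 5.3
ee_pos: [0.5112, -0.2919, 0.0381]
ee_rot: [[0.798, 0.603, 0.001], [0.603, -0.798, -0.0], [0.001, 0.001, -1.0]]
contact_force: [-0.3, 1.9, 6.6]
opening: 0.167
gripper_force: 107.4
tilt [ 7.e-04  1.e-03 -1.e+00] pos [ 0.5112 -0.2919  0.0381] yaw 37.05 t 5.3
[-3.1, 2.2, 2.1] rz 0.0044
```

```bash
python3 -m jog '[[[0,0,-5,0,0,0,0],[0,0,-12,0,0,0,0],[0,0,-20,0,0,0,0],[0,0,-20,0,0,0,0],[0,0,0,0,0,0,0]]]'; python3 rows.py 9 .5006 -.145 .09 69
```

```text
t: 5.92
ee_pos: [0.5115, -0.2922, 0.0959]
ee_rot: [[0.798, 0.603, 0.002], [0.603, -0.798, -0.001], [0.001, 0.003, -1.0]]
contact_force: [-0.8, -0.4, -2.7]
opening: 0.167
gripper_force: 107.4
tilt [ 0.0011  0.0025 -1.    ] pos [ 0.5115 -0.2922  0.0959] yaw 37.06 t 5.925
[8.9, -13.8, 0.7] rz -0.0619
[9.7, -13.2, 0.7] rz -0.0619
[10.5, -12.6, 0.7] rz -0.0619
[11.3, -11.9, 0.7] rz -0.0619
[12.0, -11.2, 0.7] rz -0.0619
[12.7, -10.4, 0.7] rz -0.0619
[13.3, -9.6, 0.7] rz -0.0619
[13.9, -8.8, 0.7] rz -0.0619
[14.4, -7.9, 0.7] rz -0.0619
```

```bash
python3 -m jog '[[[9,-13.8,0.7,0,0,-0.062,0],[9.7,-13.2,0.7,0,0,-0.062,0],[10.5,-12.6,0.7,0,0,-0.062,0],[11.3,-12,0.7,0,0,-0.062,0],[12,-11.2,0.7,0,0,-0.062,0]]]' && python3 -m jog '[[[12.7,-10.4,0.7,0,0,-0.062,0],[13.3,-9.6,0.7,0,0,-0.062,0],[13.9,-8.8,0.7,0,0,-0.062,0],[14.4,-8,0.7,0,0,-0.062,0],[0,0,0,0,0,0,0]]]' && python3 - <<'E'
from h import *
np.set_printoptions(precision=4,suppress=True)
st=monitor.sense();p=np.array(st["ee_pos"]);R=np.array(st["ee_rot"]);print(p,R.ravel())
ax=R[:,0]; o=p-.017*R[:,2]; hook=o+.21*ax-.028*np.array([0,0,1]);print("pred hook",hook)
for c in("side","top"):
    s=snapshot(c);a=s["frame"].copy()
    for n,q in(("hook",hook),("rod",o)):
        for m in mark_of(c,n)[:2]: print(c,n,m["p"],np.round(m["position"],1),"pred",proj(s,q),atz(s,m["position"],q[2]))
    for m in mark_of(c,"bolt")[:2]: print(c,"bolt",m["p"],m["position"],atz(s,m["position"],.04))
    for m in mark_of(c,"shaker")[:2]: print(c,"shaker",m["p"],m["position"],atz(s,m["position"],0))
    x0,y0=(200,90) if c=="side" else (130,120)
    b=cv2.resize(a[y0:y0+140,x0:x0+180,::-1],None,fx=4.4,fy=4.2,interpolation=cv2.INTER_CUBIC)
    S0=np.array([.6415,.231,0]);e=np.array([.358,.934,0]);f=np.array([-.934,.358,0])
    L=[[(-.14,.12,.134),(-.14,-.12,.134),(.14,-.12,.134),(.14,.12,.134),(-.14,.12,.134)],[(-.14,.12,0),(-.14,-.12,0)],[(-.16,0,.062),(-.033,0,.062)]]
    for l in L:
        q=[(proj(s,S0+e*k[0]+f*k[1]+[0,0,k[2]])+.5-[x0,y0])*[4.4,4.2] for k in l]
        cv2.polylines(b,[np.int32(q)],False,(255,0,255),1)
    cv2.imwrite(f"pics/{c}2.png",b[:590])
E
```

```text
t: 6.55
ee_pos: [0.5046, -0.2083, 0.0907]
ee_rot: [[0.572, 0.82, -0.0], [0.82, -0.572, 0.0], [0.0, -0.0, -1.0]]
contact_force: [-0.6, -0.4, -1.4]
opening: 0.164
gripper_force: 107.3
t: 7.18
ee_pos: [0.4998, -0.1424, 0.0879]
ee_rot: [[0.355, 0.935, -0.0], [0.935, -0.355, 0.001], [0.001, -0.001, -1.0]]
contact_force: [0.0, -0.1, -1.3]
opening: 0.172
gripper_force: 107.4
[ 0.4998 -0.1424  0.0879] [ 0.3548  0.9349 -0.0003  0.9349 -0.3548  0.0009  0.0007 -0.0006 -1.    ]
pred hook [0.5743 0.0539 0.0771]
side rod 0.73 [271.6 219.8] pred [272.5037 219.0176] [ 0.4966 -0.1446  0.1049]
side shaker 0.66 [283.3, 161.4] [0.6455 0.2298 0.    ]
top hook 0.61 [250.  207.2] pred [248.8634 205.7925] [0.5695 0.05   0.0771]
top rod 0.69 [310.2 225.6] pred [308.1782 227.0285] [ 0.5045 -0.149   0.1049]
top shaker 0.67 [200.9, 188.5] [0.6508 0.2284 0.    ]
```

View pics/side2.png

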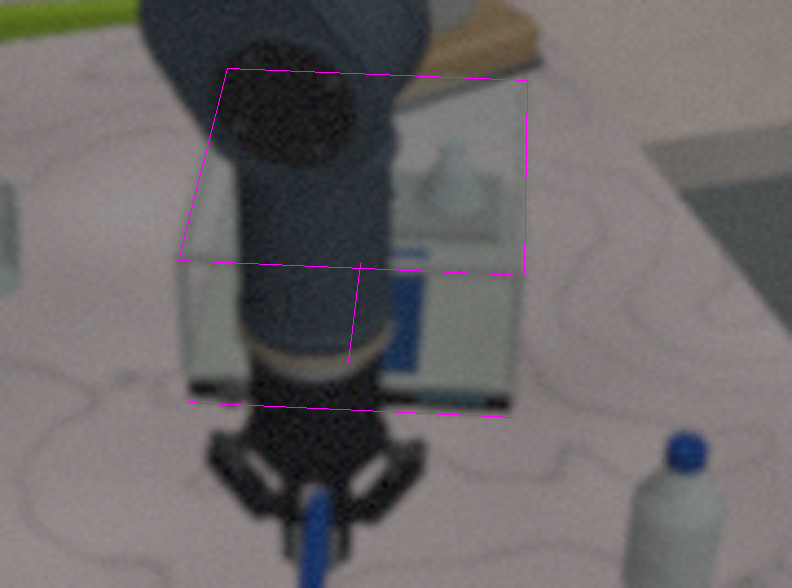

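View pics/top2.png

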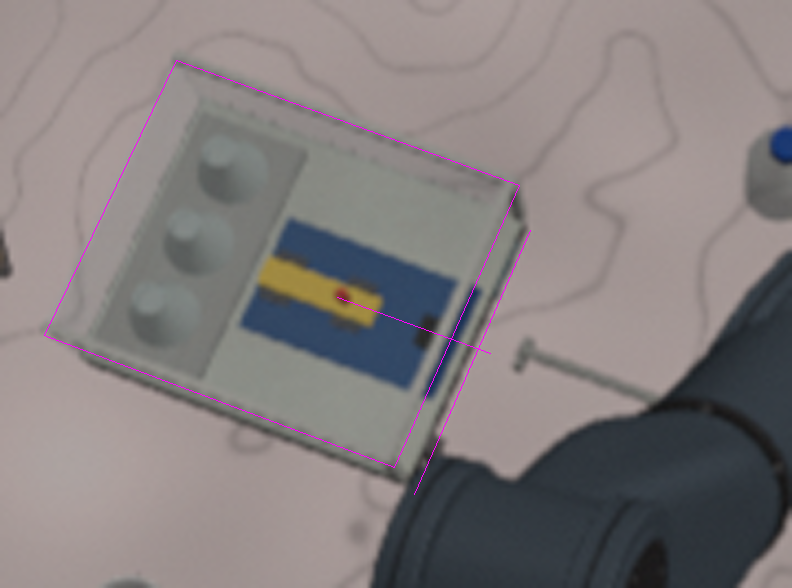

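The side view has the mouth hidden behind the wrist. The top view shows the bill at crop (524,355), just outside the mouth, and the pin at (342,296). The model outline fits, and the bolt line is about 3 mm to the tool's +y. The tip is at z≈77 mm, above the pin at 62, so I go in.

```bash
python3 -m jog '[[[15,3,0,0,0,0,0],[22,0,0,0,0,0,0],[22,0,0,0,0,0,0],[22,0,0,0,0,0,0],[19,0,0,0,0,0,0]]]' && python3 -m jog '[[[18,0,0,0,0,0,0],[18,0,0,0,0,0,0],[18,0,0,0,0,0,0],[16,0,0,0,0,0,0],[0,0,0,0,0,0,0]]]' && cat > look.py <<'E'
import sys
from h import *
np.set_printoptions(precision=4,suppress=True)
st=monitor.sense();p=np.array(st["ee_pos"]);R=np.array(st["ee_rot"])
o=p-.017*R[:,2];hook=o+.21*R[:,0]+.028*R[:,2];print(p,"pred hook",hook,"F tool",R.T@st["contact_force"],"F",np.array(st["contact_force"]),"T",np.array(st["torque"]),st["t"])
s=snapshot("top");f=s["frame"]
h=cv2.cvtColor(f,cv2.COLOR_RGB2HSV).astype(int);m=((h[...,0]<7)|(h[...,0]>172))&(h[...,1]>100);m[:,:180]=0;m[:,240:]=0;m[:170]=0;m[215:]=0
if m.any(): c=np.argwhere(m).mean(0)[::-1];print("red",c,atz(s,c,.055))
for k in("hook","bolt"):
    for q in mark_of("top",k)[:2]: print(k,q["p"],q["position"],atz(s,q["position"],hook[2] if k=="hook" else .04))
print("pred hook px",proj(s,hook))
if len(sys.argv)>1: cv2.imwrite(f"pics/{sys.argv[1]}.png",cv2.resize(f[160:230,170:270,::-1],None,fx=8,fy=8,interpolation=cv2.INTER_CUBIC))
E
python3 look.py in1
```

```text
t: 8.3
ee_pos: [0.5391, -0.0498, 0.0879]
ee_rot: [[0.357, 0.934, 0.0], [0.934, -0.357, 0.0], [0.0, -0.0, -1.0]]
contact_force: [0.6, -0.6, -1.9]
opening: 0.166
gripper_force: 107.4
t: 8.93
ee_pos: [0.5638, 0.0151, 0.0878]
ee_rot: [[0.356, 0.935, 0.0], [0.935, -0.356, 0.0], [0.0, -0.0, -1.0]]
contact_force: [-0.8, -0.5, -1.2]
opening: 0.164
gripper_force: 107.4
[0.5638 0.0151 0.0878] pred hook [0.6386 0.2114 0.0769] F tool [-0.7079 -0.5729  1.1574] F [-0.7873 -0.4572 -1.1576] T [-0.02    0.0167  0.0073] 8.925
red [207.5 189.5] [0.6341 0.1971 0.055 ]
pred hook px [202.4306 186.6136]
```

View pics/in1.png

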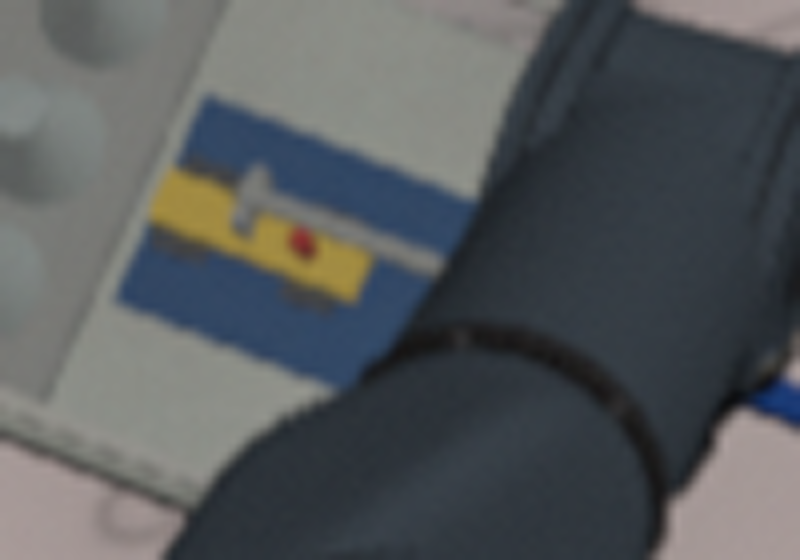

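The bill at crop (255,200) is past the pin at (303,242). After parallax it is about 15 mm beyond and within 2 mm of the bolt line. Lowering 27 mm so the tip sits about 10 mm above the bar.

```bash
python3 -m jog '[[[0,-1,9,0,0,0,0],[0,0,9,0,0,0,0],[0,0,9,0,0,0,0],[0,0,0,0,0,0,0],[0,0,0,0,0,0,0]]]' && python3 look.py && python3 -m jog '[[[-3,0,0,0,0,0,0],[-3,0,0,0,0,0,0],[-3,0,0,0,0,0,0],[-3,0,0,0,0,0,0],[0,0,0,0,0,0,0]]]' && python3 look.py
```

```text
t: 9.7
ee_pos: [0.5626, 0.0138, 0.061]
ee_rot: [[0.358, 0.934, -0.0], [0.934, -0.358, -0.0], [-0.0, -0.0, -1.0]]
contact_force: [0.3, -0.0, -1.6]
opening: 0.164
gripper_force: 107.4
[0.5626 0.0138 0.061 ] pred hook [0.6377 0.2099 0.0499] F tool [0.0686 0.2745 1.5883] F [ 0.2807 -0.0344 -1.5884] T [ 0.0376 -0.0085  0.0185] 9.7
red [207.5 190.5] [0.6306 0.197  0.055 ]
pred hook px [204.0164 188.7709]
t: 10.48
ee_pos: [0.5584, 0.0032, 0.0611]
ee_rot: [[0.357, 0.934, 0.0], [0.934, -0.357, 0.001], [0.001, 0.0, -1.0]]
contact_force: [1.4, 3.4, -3.3]
opening: 0.164
gripper_force: 107.3
[0.5584 0.0032 0.0611] pred hook [0.6335 0.1994 0.0503] F tool [3.672  0.057  3.3131] F [ 1.3673  3.4115 -3.31  ] T [ 0.6606 -0.3275 -0.0396] 10.475
red [207.5 190.5] [0.6306 0.197  0.055 ]
pred hook px [207.038  189.9836]
```

Contact with the pin at 3.7 N. Pulling now.

```bash
python3 -m jog '[[[-3,0,0,0,0,0,0],[-3,0,0,0,0,0,0],[-3,0,0,0,0,0,0],[-3,0,0,0,0,0,0],[-3,0,0,0,0,0,0]]]' && python3 -m jog '[[[-3,0,0,0,0,0,0],[-3,0,0,0,0,0,0],[-3,0,0,0,0,0,0],[0,0,0,0,0,0,0]]]' && python3 look.py
```

```text
t: 11.25
ee_pos: [0.553, -0.0107, 0.061]
ee_rot: [[0.357, 0.934, 0.0], [0.934, -0.357, 0.001], [0.001, -0.0, -1.0]]
contact_force: [1.4, 5.8, -2.5]
opening: 0.164
gripper_force: 107.3
t: 11.75
ee_pos: [0.5495, -0.0196, 0.061]
ee_rot: [[0.358, 0.934, -0.0], [0.934, -0.358, 0.0], [0.0, -0.0, -1.0]]
contact_force: [1.4, 3.6, -2.4]
opening: 0.166
gripper_force: 107.3
[ 0.5495 -0.0196  0.061 ] pred hook [0.6246 0.1765 0.05  ] F tool [ 3.8683 -0.0181  2.3801] F [ 1.3664  3.6191 -2.3798] T [ 0.6804 -0.2342  0.077 ] 11.75
red [214.5 193. ] [0.6221 0.1729 0.055 ]
bolt 0.44 [164.9, 268.2] [0.3668 0.3316 0.04  ]
pred hook px [213.656  192.6025]
```

```bash
python3 -m jog '[[[-2,0,0,0,0,0,0],[-2,0,0,0,0,0,0],[-2,0,0,0,0,0,0],[-1,0,0,0,0,0,0],[-1,0,0,0,0,0,0]]]' && python3 -m jog '[[[-1,0,0,0,0,0,0],[-1,0,0,0,0,0,0],[0,0,0,0,0,0,0]]]'
```

```text
t: 12.52
ee_pos: [0.5468, -0.0269, 0.061]
ee_rot: [[0.358, 0.934, 0.0], [0.934, -0.358, 0.0], [0.0, -0.0, -1.0]]
contact_force: [1.9, 4.2, -2.4]
opening: 0.167
gripper_force: 107.3
t: 12.9
ee_pos: [0.546, -0.0288, 0.061]
ee_rot: [[0.358, 0.934, -0.0], [0.934, -0.358, 0.0], [0.0, -0.0, -1.0]]
contact_force: [2.3, 5.0, -2.8]
opening: 0.167
gripper_force: 107.3
```

```bash
python3 -m jog '[[[-1,0,0,0,0,0,0],[-1,0,0,0,0,0,0],[0,0,0,0,0,0,0]]]' && python3 -m jog '[[[-1,0,0,0,0,0,0],[0,0,0,0,0,0,0]]]'
```

```text
t: 13.28
ee_pos: [0.5458, -0.0296, 0.061]
ee_rot: [[0.357, 0.934, 0.001], [0.934, -0.357, 0.001], [0.001, 0.0, -1.0]]
contact_force: [2.5, 8.5, -3.3]
opening: 0.162
gripper_force: 107.3
t: 13.52
ee_pos: [0.5459, -0.0297, 0.061]
ee_rot: [[0.356, 0.934, 0.001], [0.934, -0.356, 0.002], [0.002, 0.0, -1.0]]
contact_force: [3.9, 11.4, -4.3]
opening: 0.165
gripper_force: 107.3
```

```bash
python3 -m jog '[[[-1,0,0,0,0,0,0],[0,0,0,0,0,0,0]]]'
```

```text
t: 13.78
ee_pos: [0.5459, -0.0298, 0.061]
ee_rot: [[0.356, 0.935, 0.002], [0.935, -0.356, 0.003], [0.003, 0.001, -1.0]]
contact_force: [5.3, 13.8, -4.3]
opening: 0.164
gripper_force: 107.3
```

```bash
python3 -m jog '[[[-0.8,0,0,0,0,0,0],[0,0,0,0,0,0,0],[0,0,0,0,0,0,0]]]'; python3 look.py
```

```text
t: 14.15
ee_pos: [0.5459, -0.0298, 0.0611]
ee_rot: [[0.355, 0.935, 0.002], [0.935, -0.355, 0.004], [0.004, 0.001, -1.0]]
contact_force: [6.4, 16.3, -4.7]
opening: 0.167
gripper_force: 107.3
[ 0.5459 -0.0298  0.0611] pred hook [0.6205 0.1665 0.0509] F tool [17.4823  0.2355  4.7231] F [ 6.4351 16.277  -4.6523] T [ 3.085  -1.2385 -0.0938] 14.15
red [217.5 194.5] [0.617  0.1626 0.055 ]
pred hook px [216.514  193.7541]
```

```bash
python3 -m jog '[[[0,0,0,0,0,0,0],[0,0,0,0,0,0,0],[0,0,0,0,0,0,0],[0,0,0,0,0,0,0],[0,0,0,0,0,0,0]]]'; python3 look.py st1
```

```text
t: 14.92
ee_pos: [0.5459, -0.0299, 0.061]
ee_rot: [[0.355, 0.935, 0.002], [0.935, -0.355, 0.004], [0.004, 0.001, -1.0]]
contact_force: [6.6, 15.9, -4.8]
opening: 0.165
gripper_force: 107.3
[ 0.5459 -0.0299  0.061 ] pred hook [0.6205 0.1665 0.0509] F tool [17.2094  0.4951  4.8881] F [ 6.5814 15.93   -4.819 ] T [ 3.0858 -1.2419 -0.0361] 14.925
red [217.5 194.5] [0.617  0.1626 0.055 ]
pred hook px [216.5182 193.7624]
```

View pics/st1.png

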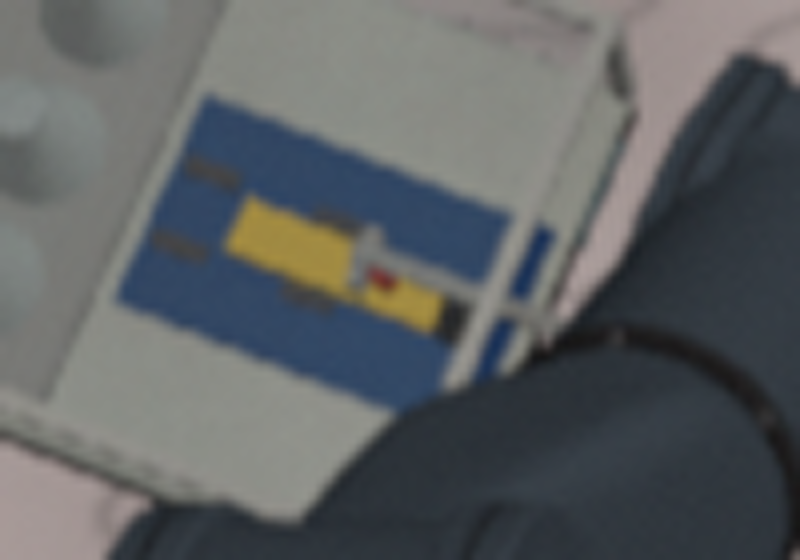

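The bolt's front end at crop (440,315) is seated against the black rubber stop at (455,318), with the bill behind the pin, and 17 N has been held for over 0.5 s. Unhooking: forward, up, then out.

```bash
python3 -m jog '[[[3,0,0,0,0,0,0],[3,0,0,0,0,0,0],[3,0,0,0,0,0,0],[4,0,0,0,0,0,0],[0,0,0,0,0,0,0]]]' && python3 -m jog '[[[0,0,-8,0,0,0,0],[0,0,-9,0,0,0,0],[0,0,-9,0,0,0,0],[0,0,0,0,0,0,0],[0,0,0,0,0,0,0]]]' && python3 look.py
```

```text
t: 15.7
ee_pos: [0.549, -0.0213, 0.061]
ee_rot: [[0.358, 0.934, -0.0], [0.934, -0.358, -0.0], [-0.0, 0.0, -1.0]]
contact_force: [-0.0, -0.5, -1.6]
opening: 0.166
gripper_force: 107.6
t: 16.32
ee_pos: [0.5489, -0.0213, 0.087]
ee_rot: [[0.358, 0.934, 0.0], [0.934, -0.358, 0.0], [0.0, -0.0, -1.0]]
contact_force: [0.4, 0.3, -2.6]
opening: 0.164
gripper_force: 107.6
[ 0.5489 -0.0213  0.087 ] pred hook [0.624  0.1748 0.076 ] F tool [0.4453 0.3099 2.6041] F [ 0.4487  0.3052 -2.6041] T [-0.0046 -0.0592 -0.0113] 16.325
red [217.6 193.8] [0.6194 0.1623 0.055 ]
pred hook px [213.1911 190.9942]
```

```bash
python3 -m jog '[[[-15,0,0,0,0,0,0],[-22,0,0,0,0,0,0],[-22,0,0,0,0,0,0],[-22,0,0,0,0,0,0],[-22,0,0,0,0,0,0]]]' && python3 -m jog '[[[-22,0,0,0,0,0,0],[-15,0,-4,0,0,0,0],[0,0,-4,0,0,0,0],[0,0,0,0,0,0,0]]]' && python3 rows.py 9 .5113 -.292 .096 37.05
```

```text
t: 17.1
ee_pos: [0.5111, -0.1194, 0.0869]
ee_rot: [[0.359, 0.933, -0.0], [0.933, -0.359, -0.0], [-0.001, -0.0, -1.0]]
contact_force: [-0.1, -0.6, -1.9]
opening: 0.164
gripper_force: 107.6
t: 17.6
ee_pos: [0.4994, -0.1515, 0.0954]
ee_rot: [[0.357, 0.934, 0.001], [0.934, -0.357, 0.0], [0.001, 0.001, -1.0]]
contact_force: [-0.4, 0.5, -2.5]
opening: 0.168
gripper_force: 107.6
tilt [ 7.e-04  7.e-04 -1.e+00] pos [ 0.4994 -0.1515  0.0954] yaw 69.07 t 17.6
[-14.1, 6.8, -0.1] rz 0.0621
[-13.7, 7.7, -0.1] rz 0.0621
[-13.2, 8.5, -0.1] rz 0.0621
[-12.6, 9.3, -0.1] rz 0.0621
[-12.0, 10.1, -0.1] rz 0.0621
[-11.4, 10.8, -0.1] rz 0.0621
[-10.7, 11.5, -0.1] rz 0.0621
[-9.9, 12.1, -0.1] rz 0.0621
[-9.2, 12.7, -0.1] rz 0.0621
```

```bash
python3 -m jog '[[[-14.1,6.8,0,0,0,0.062,0],[-13.7,7.7,0,0,0,0.062,0],[-13.2,8.5,0,0,0,0.062,0],[-12.6,9.3,0,0,0,0.062,0],[-12,10.1,0,0,0,0.062,0]]]' && python3 -m jog '[[[-11.4,10.8,0,0,0,0.062,0],[-10.7,11.5,0,0,0,0.062,0],[-10,12.1,0,0,0,0.062,0],[-9,12.7,0,0,0,0.062,0],[0,0,0,0,0,0,0]]]' && python3 rows.py 3 .5112 -.2919 .0395 37.05; python3 - <<'E'
from h import *
np.set_printoptions(precision=4,suppress=True)
st=monitor.sense();p=np.array(st["ee_pos"]);R=np.array(st["ee_rot"]);o=p-.017*R[:,2];hook=o+.21*R[:,0]+.028*R[:,2]
for c in("side","top"):
    s=snapshot(c)
    for n,q in(("hook",hook),("rod",o)):
        for m in mark_of(c,n)[:1]: print(c,n,m["p"],np.round(m["position"],1),"pred",proj(s,q))
    if c=="side": cv2.imwrite("pics/pl.png",cv2.resize(s["frame"][190:330,220:380,::-1],None,fx=4,fy=4,interpolation=cv2.INTER_CUBIC))
E
```

```text
t: 18.23
ee_pos: [0.5054, -0.2315, 0.0949]
ee_rot: [[0.629, 0.777, -0.0], [0.777, -0.629, -0.0], [-0.0, -0.0, -1.0]]
contact_force: [0.3, -0.1, -2.1]
opening: 0.165
gripper_force: 107.6
t: 18.85
ee_pos: [0.5106, -0.2943, 0.095]
ee_rot: [[0.8, 0.6, -0.0], [0.6, -0.8, -0.001], [-0.001, 0.001, -1.0]]
contact_force: [0.2, 0.1, -1.8]
opening: 0.166
gripper_force: 107.7
tilt [-7.e-04  9.e-04 -1.e+00] pos [ 0.5106 -0.2943  0.095 ] yaw 36.9 t 18.85
[0.7, -0.5, 18.5] rz -0.0009
[0.7, -0.5, 18.5] rz -0.0009
[0.7, -0.5, 18.5] rz -0.0009
side hook 0.79 [338.3 222.2] pred [338.0699 217.9254]
side rod 0.78 [290.5 256.2] pred [294.3219 257.6981]
top hook 0.59 [312.7 174.4] pred [315.622  175.6429]
top rod 0.74 [355.  221.6] pred [355.0931 223.8427]
```

View pics/pl.png

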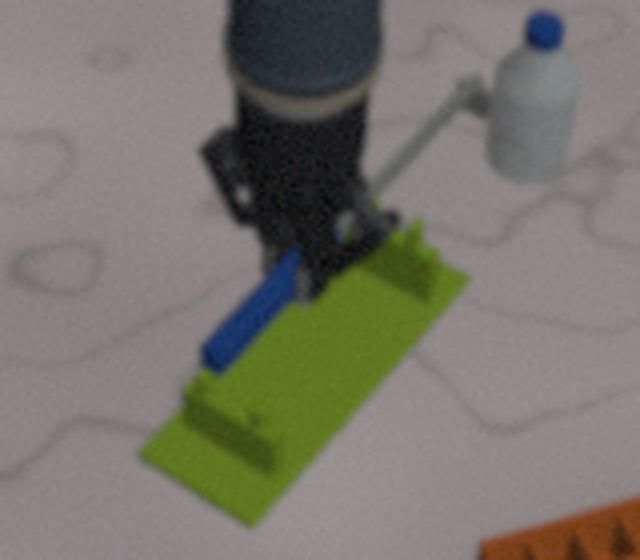

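The rod hangs over the rack, in line with the forks, and the bill is clear of the bottle. Lowering to where I picked it up.

```bash
python3 -m jog '[[[0.7,-0.5,18,0,0,0,0],[0.7,-0.5,16,0,0,0,0],[0.7,-0.5,10,0,0,0,0],[0,-0.5,5,0,0,0,0],[0,0,0,0,0,0,0]]]' && python3 -m jog '[[[0,0,2,0,0,0,0],[0,0,2,0,0,0,0],[0,0,2,0,0,0,0],[0,0,0,0,0,0,0]]]'; python3 rows.py 1 .5112 -.2919 .0381 37.05
```

```text
t: 19.77
ee_pos: [0.511, -0.2899, 0.0456]
ee_rot: [[0.798, 0.603, -0.001], [0.603, -0.798, 0.0], [-0.0, -0.0, -1.0]]
contact_force: [0.9, 0.3, -1.3]
opening: 0.165
gripper_force: 107.7
t: 20.27
ee_pos: [0.5112, -0.2898, 0.0399]
ee_rot: [[0.798, 0.603, -0.0], [0.603, -0.798, 0.0], [-0.0, -0.0, -1.0]]
contact_force: [-0.5, 0.3, -2.8]
opening: 0.164
gripper_force: 107.7
tilt [-0.e+00 -1.e-04 -1.e+00] pos [ 0.5112 -0.2898  0.0399] yaw 37.06 t 20.275
[-1.2, 1.7, 1.8] rz 0.0002
```

```bash
python3 -m jog '[[[0,1,1,0,0,0,0],[0,0.7,1,0,0,0,0],[0,0,0,0,0,0,0]]]' && python3 -m jog '[[[0,0,0.5,0,0,0,0],[0,0,0,0,0,0,0]]]'
```

```text
t: 20.65
ee_pos: [0.5123, -0.2913, 0.0382]
ee_rot: [[0.798, 0.603, 0.0], [0.603, -0.798, 0.0], [0.0, 0.0, -1.0]]
contact_force: [-0.2, -0.4, 0.2]
opening: 0.17
gripper_force: 108.1
t: 20.9
ee_pos: [0.5123, -0.2913, 0.0381]
ee_rot: [[0.798, 0.603, 0.001], [0.603, -0.798, 0.0], [0.0, 0.0, -1.0]]
contact_force: [-2.8, 2.2, 5.5]
opening: 0.166
gripper_force: 109.2
```

```bash
python3 -m jog '[[[0,0,0,0,0,0,0.4],[0,0,0,0,0,0,1],[0,0,0,0,0,0,1],[0,0,0,0,0,0,1],[0,0,0,0,0,0,1]]]' 20 && python3 -m jog '[[[0,0,-10,0,0,0,1],[0,0,-25,0,0,0,1],[0,0,-35,0,0,0,1],[0,0,-40,0,0,0,1],[0,0,-40,0,0,0,1]]]' && python3 -m jog '[[[-60,0,0,0,0,0,1],[-60,0,0,0,0,0,1],[0,0,0,0,0,0,1]]]' && python3 - <<'E'
from h import *
np.set_printoptions(precision=4,suppress=True)
for c in("side","top"):
    s=snapshot(c)
    for n,z in(("rod",.055),("hook",.027),("rack",0),("bolt",.04)):
        for m in mark_of(c,n)[:1]: print(c,n,round(m["p"],2),np.round(m["position"],1),atz(s,m["position"],z))
    x0,y0=(220,200) if c=="side" else (180,150)
    cv2.imwrite(f"pics/f{c}.png",cv2.resize(s["frame"][y0:y0+140,x0:x0+190,::-1],None,fx=4,fy=4,interpolation=cv2.INTER_CUBIC))
E
```

```text
t: 21.52
ee_pos: [0.5122, -0.2912, 0.0375]
ee_rot: [[0.798, 0.603, -0.0], [0.603, -0.798, -0.0], [-0.0, -0.0, -1.0]]
contact_force: [-0.3, -0.1, -0.3]
opening: 1.003
gripper_force: 0.0
t: 22.15
ee_pos: [0.512, -0.2912, 0.1895]
ee_rot: [[0.798, 0.602, 0.0], [0.602, -0.798, -0.0], [-0.0, 0.0, -1.0]]
contact_force: [0.2, -0.1, 0.1]
opening: 1.001
gripper_force: 0.0
t: 22.52
ee_pos: [0.4118, -0.3671, 0.1891]
ee_rot: [[0.803, 0.596, -0.0], [0.596, -0.803, -0.002], [-0.001, 0.002, -1.0]]
contact_force: [0.5, 0.3, 0.8]
opening: 0.998
gripper_force: 0.0
side rod 0.65 [293.2 270.9] [ 0.5113 -0.2879  0.055 ]
side hook 0.81 [334.9 237.4] [ 0.6678 -0.1847  0.027 ]
side rack 0.98 [294.9 288.3] [ 0.513  -0.3011  0.    ]
side bolt 0.56 [276.1 165.6] [0.5998 0.1627 0.04  ]
top rod 0.6 [352.8 224.7] [ 0.5178 -0.2943  0.055 ]
top hook 0.75 [309.3 180.5] [ 0.6764 -0.1498  0.027 ]
top rack 0.95 [348.8 225.6] [ 0.5242 -0.2876  0.    ]
```

View pics/fside.png

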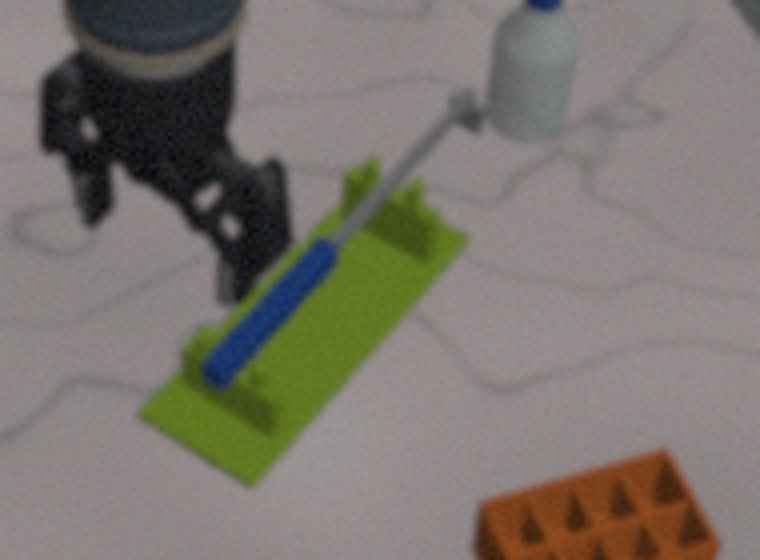

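The rod lies in both forks, hook end as found, with the gripper clear. Handing in.

```bash
python3 -m jog '[[[0,0,0,0,0,0,1],[0,0,0,0,0,0,1]]]' >/dev/null; python3 -c "
from workcell import hand_in
print(hand_in())"
```

```text
the job is handed in; nothing more can be done
None
```

The bolt is drawn fully against its stop, held there at about 17 N for over half a second. The rod is back in both forks of its rack, hook down, and the job is handed in; no verdict came back.

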